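Seat a rocker shaft in a V-block stand and hold it down for gauging

TASK

Take the steel rocker shaft off its blue rest and lay it in the two vees of the V-block stand, its brass-banded end towards the red end stop and its middle midway between the vees, leaving everything else on the bench alone. Press it down with about 15 N so that it bears on both sloping sides of the vees, and finish like that: your program ends with the gripper still holding the shaft pressed into the stand for gauging; do not let go.

Things in the scene. Friction and masses are not known exactly. Their poses are not given: they have to be found in the camera images.
- shaft: loose steel rocker shaft, a plain cylinder 24 mm in diameter and 130 mm long, about 0.25 kg; origin at its centre, y along its axis, +y towards the end with the 20 mm wide brass band (band 42 to 62 mm from the centre). It starts lying level on the blue rest, free to be gripped across its middle from above and lifted straight up
- band_end (a point): centre of the end face of the shaft next to the brass band (65 mm from the shaft's origin along its +y)
- rest: fixed blue plastic rest, 66x128 mm base 8 mm thick, with two shallow notched supports 16 mm thick at y = +-46 mm; between them (76 mm wide) it is open down to the base. The shaft lies along its y, axis 45 mm above the rest's underside; the shaft's banded end is at the rest's +y. Origin at the centre of the underside, z up
- vstand: fixed V-block stand: grey base 80x176 mm, 12 mm thick, two steel vees (each 60 mm wide, 22 mm thick along y, 57 to 62 mm high, 90 degree groove, 34 mm wide at the top) at y = +-46 mm, with 70 mm free between them down to the base. Grooves run along y. The red end stop (36 mm wide, 7 mm thick, 66 mm high) stands at y = +79 to +86 mm. Origin at the centre of the underside, z up
- seat (a point): point of the stand midway between the vees, 60 mm above its underside: where the shaft's centre lies when it is seated. The seated shaft reaches to 14 mm from the red stop
- face_far: the +x sloping side (in the stand's frame) of both vees, fixed in the stand, rigid; origin and axes are those of the stand
- face_near: the -x sloping side of both vees, likewise. Beware: a shaft in a tight grip a fraction of a millimetre off the groove's middle bears on one side only; yield sideways until the sideways force is gone, or let the shaft settle in the vees and press on it afresh
- rocker_1: brown rocker arm, 34x66x34 mm, loose bystander, to be left alone; origin at the centre of its underside
- rocker_2: second brown rocker arm, 34x66x34 mm, loose bystander, to be left alone; origin at the centre of its underside
- tape_roll: black tape roll lying flat, 68 across, height 19 mm, loose bystander, to be left alone; origin at the centre of its underside
- can_dry_lube: white aerosol can standing, 67 across, height 234 mm, loose bystander, to be left alone; origin at the centre of its underside
- key_fob: black key fob, 34x78x16 mm, loose bystander, to be left alone; origin at the centre of its underside

How it is judged:
On the way:
1. the shaft is lifted clear of the rest in the gripper, at least 25 mm above where it lay (height (world z) of shaft above 0.07 m and contact force between the fingers and shaft above 2 N and contact force between shaft and rest below 0.1 N), for 0.2 s.
At the end, for the whole second after the job is handed in: shaft in the vees: within 0.05 rad of the grooves, 2.5 mm of seated height and groove middle, 10 mm of midway between the vees, banded end at the red stop's side, at rest; over 3 N on each sloping side (both vees together), fingers still on it with over 2 N (contact force between the fingers and shaft above 2 N and contact force between shaft and face_far above 3 N and contact force between shaft and face_near above 3 N and angle between the y axis of shaft and the y axis of vstand, either way round below 0.05 rad and x of shaft in the frame of vstand between -0.0025 and 0.0025 m and y of shaft in the frame of vstand between -0.01 and 0.01 m and z of shaft in the frame of vstand between 0.0575 and 0.0625 m and y of band_end in the frame of vstand above 0.04 m and linear speed of shaft below 0.02 m/s); the arm keeps its last pose, push and grip.
It fails at once if the shaft is dropped onto the bench (height (world z) of shaft below 0.03 m).
It fails at once if the shaft is rammed into the vees (more than 60 N on one side) (contact force between shaft and face_far above 60 N or contact force between shaft and face_near above 60 N).
It fails at once if a bystander is moved more than 30 mm (distance of any of rocker_1, rocker_2, tape_roll, can_dry_lube, key_fob from where it was at the start of the episode above 0.03 m).
It also fails if it takes over 42 s, if anything falls off the work surface, if the arm or the gripper's body presses on something with over 40 N, if the wrist force passes 120 N, or if a joint passes its speed limit or range.

ROBOT

A 7-joint arm with a two-finger parallel gripper is mounted at the origin on a cart in front of the work surface, level with it; the furniture and walls round the work are solid. World frame = base frame: x ahead of the robot, y to its left, z up, the work surface at z = 0. Lengths are in m, angles in rad, forces in N, time in s.
With the tool pointing down it reaches from about 0.35 to 0.9 m from the base axis. Payload 8.1 kg.
Tool frame: the origin (TCP) lies on the centre line of the jaws, within the pads' length; the fingertips stand 22 mm ahead of it and the grasp point (between the pads) lies 3 mm ahead of it; z points along the fingers, y is the line along which they close (so a half turn about z gives the same grasp; the last joint's range is limited). The gripper opens to 85 mm and grips with 20 to 120 N. Pads are 22 mm wide; open, the fingers measure 114 mm over their backs; the gripper's body (76 mm by 85 mm) begins 54 mm behind the grasp point. The pads swing forward as they close: fully open they stand 13 mm farther back than shut.
Start: joints at [1.024, 0.434, 0.025, 1.573, -0.012, 1.134, -0.075], TCP at [0.268, -0.564, 0.253] pointing down, gripper open.
Joint ranges: [-2.62, 2.62], [-0.44, 2.09], [-1.27, 1.32], [0.08, 2.57], [-1.32, 4.46], [0.12, 2], [-2.74, 2.74]. Speed limits (rad/s): [2.22, 2.22, 3.01, 3.01, 3.14, 3.14, 3.14].

INTERFACE

Orientations are given as [roll, pitch, yaw] about the fixed x, y, z axes, in that order (R = Rz(yaw) Ry(pitch) Rx(roll)).
In Python, from bench import r gives the robot as it stands. The module is installed in compiled form; this text tells all that it offers.
- The arm moves only by the tool apply_moves, never from a script. Its argument "targets" is a list of rows, each a list of 7 numbers: the shift along the tool's x, y, z in m, then the turn, a rotation vector about the tool's x, y, z in units of 5 degrees (1.0 is 5 degrees), then the finger opening in m, from 0 to 0.0854. A call has 1 to 20 rows; each row shifts and turns the commanded pose from where the row before left it, along the tool's axes as they then stand; what a row does not reach is not made up. A row lasts 1/10 s, in which the tool goes at most 50 mm and 8.59 degrees, less where a joint would pass 70% of its speed; a pose out of reach is approached as far as the arm can. A call with a gripper value outside its range is refused whole. The fingers move at their own pace and stop on an object; "force" is the grip in N (left out, the last holds). Time passes only in rows, so rows that do not move let the fingers close. It gives the time, the measured TCP pose, the force, the opening and the grip force at its end, in the units of the state.
- r.sense(): the state, without advancing time (a new reading comes with each control period).
- r.grab_frame(name): name is "scene" or "top" or "wrist"; returns the picture (420x560x3 uint8, red, green, blue); there is no depth.
- r.camera_params(name): a dict with "mtx" (3x3 intrinsics, pixels), "dist" ([k1, k2, p1, p2, k3] as OpenCV has them; the pictures are not rectified), "cam_to_world" (4x4, takes a point from camera to world coordinates). Camera axes: x right, y down, z forward; pixel columns grow to the right and rows downward; lengths in m; the calibration is good to about 2 mm. A picture is of the moment at which its call begins: read the wrist's pose just before it. camera_params takes no time and is no camera call; for the wrist camera it gives the pose at the moment of the call.
- r.close_job(): hands the job in; it is judged then, once.
The state is a dict: "time_s": time; "joint_positions": joint angles; "joint_vel": joint speeds; "effort": joint torques, N m; "tcp_pos": TCP position; "eef_rot": TCP orientation; "force": force on the tool from outside, world axes, zero at the start; "ft_torque": the same for the moment, N m; "finger_gap": finger opening in m; "grip_force": force on a finger pad.
Only numpy, scipy, OpenCV 4.12 (cv2) and the standard library are available. Lean on these libraries where they do the work, as an engineer would, in place of code of your own. Each camera call takes 0.05 s, during which the arm holds its last target. There are 200 camera calls.

## Working session

There is one attempt and no reset: what is moved stays moved. The work goes in short steps, Python scripts to look and compute and a tool call to move; the robot and the scene stay as the last step left them, time stands still between calls to the robot, and variables do not carry over. Pictures are saved under pics/ and viewed, at most 10 in all, crops included, and the job is handed in when it is done.

Besides the shell and the picture viewer there is one more tool, called by a JSON object that holds its "api" and its "payload", one argument or row to a line. apply_moves: Moves the arm, as the interface text tells. Its arguments: {"type":"object","properties":{"targets":{"type":"array"},"force":{"type":"number"}},"required":["targets"]}

```bash
mkdir -p pics
python3 - <<'E'
from bench import r
import cv2,numpy as np
for n in("scene","top"):
    f=r.grab_frame(n); cv2.imwrite(f"pics/{n}0.png",f[:,:,::-1]); p=r.camera_params(n); print(n,np.round(p["mtx"],1).tolist(),p["dist"],np.round(p["cam_to_world"],3).tolist())
s=r.sense(); print({k:np.round(v,3).tolist() for k,v in s.items()})
E
```

```text
scene [[473.2, 0.0, 268.1], [0.0, 473.2, 210.8], [0.0, 0.0, 1.0]] [-0.14597312  0.          0.          0.          0.        ] [[-0.896, 0.327, -0.302, 0.844], [0.445, 0.677, -0.586, 0.976], [0.012, -0.659, -0.752, 0.918], [0.0, 0.0, 0.0, 1.0]]
top [[519.8, 0.0, 273.1], [0.0, 519.8, 200.6], [0.0, 0.0, 1.0]] [0.01502523 0.         0.         0.         0.        ] [[-0.016, -0.998, 0.054, 0.44], [-1.0, 0.015, -0.016, 0.324], [0.016, -0.055, -0.998, 1.337], [0.0, 0.0, 0.0, 1.0]]
{'time_s': 0.1, 'joint_positions': [1.024, 0.435, 0.025, 1.574, -0.012, 1.134, -0.075], 'joint_vel': [0.0, -0.001, -0.001, -0.003, -0.001, -0.0, 0.0], 'effort': [0.004, -67.175, 1.028, -31.69, 0.016, 0.007, 0.0], 'tcp_pos': [0.268, -0.564, 0.253], 'eef_rot': [-3.14, 0.0, 0.444], 'force': [0.632, -0.241, -0.027], 'ft_torque': [-0.04, -0.068, -0.026], 'grip_force': 0.0, 'finger_gap': 0.085}
```

View pics/top0.png

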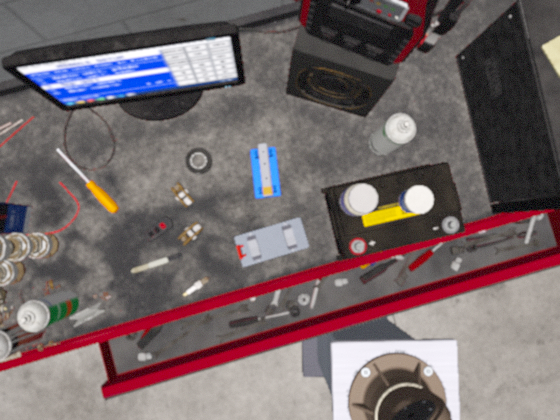

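View pics/scene0.png

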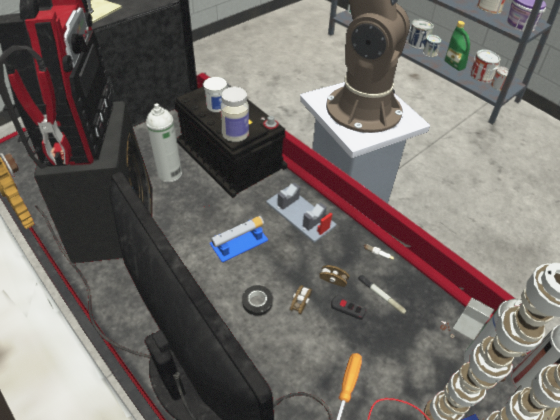

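The top view shows the rest with the shaft at about (265,172), with the band at its lower end (266,190), which is -x in the world. The stand is at about (272,242) with its red stop at (240,250), on the +y side. The scene view agrees with this. The tall case, box and can lie between the arm and the work, so I'll cross them high.

```bash
cat > h.py <<'E'
from bench import r
import cv2,numpy as np
def cast(P,uv,z):
    uv=np.asarray(uv,float).reshape(-1,1,2)
    d=cv2.undistortPoints(uv,np.array(P["mtx"],float),np.array(P["dist"],float)).reshape(-1,2)
    T=np.array(P["cam_to_world"]); w=np.c_[d,np.ones(len(d))]@T[:3,:3].T; o=T[:3,3]
    return o+w*((z-o[2])/w[:,2])[:,None]
def mask(f,cond):
    return cond(*[f[:,:,i].astype(int) for i in range(3)]).astype(np.uint8)
def big(m):
    n,l,s,c=cv2.connectedComponentsWithStats(m); i=1+np.argmax(s[1:,4]); return (l==i).astype(np.uint8),c[i],s[i,4]
def rect(P,m,z):
    c=max(cv2.findContours(m,cv2.RETR_EXTERNAL,cv2.CHAIN_APPROX_NONE)[0],key=cv2.contourArea).reshape(-1,2)
    w=cast(P,c,z)[:,:2].astype(np.float32); return cv2.minAreaRect(w)
E
python3 - <<'E'
from h import *
f=cv2.imread("pics/top0.png")[:,:,::-1]; P=r.camera_params("top")
roi=np.zeros(f.shape[:2],np.uint8); roi[140:270,230:315]=1
b,c,a=big(mask(f,lambda R,G,B:(B>G+50)&(B>R+80))*roi); print("rest",a,rect(P,b,.008))
b,c,a=big(mask(f,lambda R,G,B:(R>G+70)&(R>B+70))*roi*(np.arange(420)[:,None]>220)*(np.arange(560)<252)); print("red",a,c,cast(P,c,.06))
b,c,a=big(mask(f,lambda R,G,B:(R>G+15)&(G>B+40))*roi); print("band",a,c,cast(P,c,.057))
m=mask(f,lambda R,G,B:(R>105)&(B>R-5)&(B<R+60))*roi; m[:215]=0
b,c,a=big(m); print("stand",a,c,rect(P,b,.012))
print(cast(P,[[265,147]],.057),cast(P,[[400,128]],.234), cast(P,[[555,205]],.27))
cv2.imwrite("pics/crop.png",cv2.resize(np.hstack([f[130:280,220:320,::-1],cv2.cvtColor(b[130:280,220:320]*255,cv2.COLOR_GRAY2BGR)]),None,fx=3.9,fy=3.9))
E
```

```text
rest 423 ((0.5827954411506653, 0.3452199101448059), (0.12860837578773499, 0.02430487982928753), 7.007439136505127)
red 67 [239.58208955 251.26865672] [[0.38675671 0.38715445 0.06      ]]
band 56 [267.16071429 190.21428571] [[0.5355677  0.31738646 0.057     ]]
stand 2324 [272.41781411 241.40232358] ((0.40611714124679565, 0.3089788854122162), (0.0897359699010849, 0.18639424443244934), 15.913908958435059)
[[0.64304229 0.32104961 0.057     ]] [[0.65190001 0.03102829 0.234     ]] [[ 0.47996242 -0.27481864  0.27      ]]
```

View pics/crop.png

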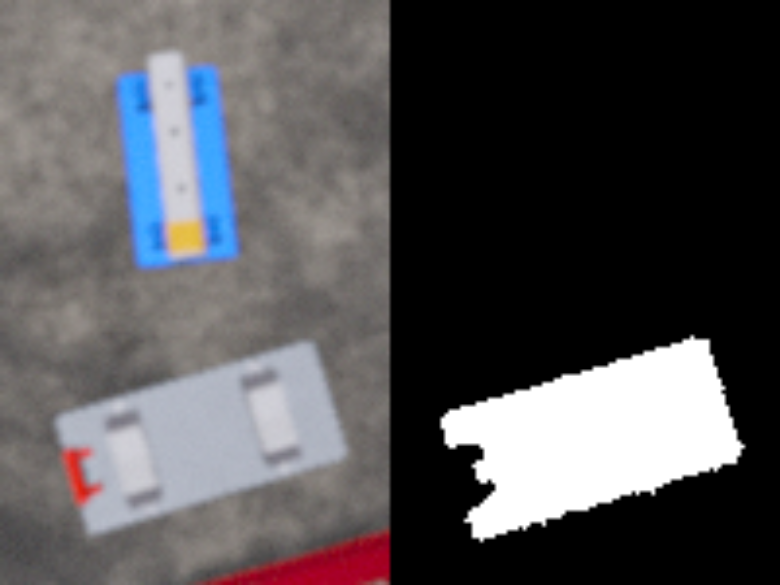

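The crop shows the rest with its shaft tilted about 7° and the stand tilted about 16°, with the red stop at the stand's left end. Both sizes match what was given. Next I'll rise and cross.

{"api": "apply_moves", "payload": {
  "targets": [
    [0,0,-0.05,0,0,0,0.085],
    [0,0,-0.05,0,0,0,0.085],
    [0,0,-0.05,0,0,0,0.085],
    [0,0,-0.05,0,0,0,0.085],
    [0,0,0,0,0,0,0.085]
  ],
  "force": 40
}}

```text
time_s: 0.6
tcp_pos: [0.269, -0.5659, 0.4608]
eef_rot: [3.13, -0.001, 0.444]
force: [1.0, -0.0, 0.2]
finger_gap: 0.085
grip_force: 0.0
```

```bash
cat >> h.py <<'E'
from scipy.spatial.transform import Rotation as Ro
def plan(goal,yaw,n):
    s=r.sense(); p=np.array(s["tcp_pos"]); R=Ro.from_euler("xyz",s["eef_rot"]); y0=s["eef_rot"][2]
    d=(np.array(goal)-p)/n; dy=(yaw-y0)/n; print(np.round(p,4),np.round(s["eef_rot"],4),"t",s["time_s"],"F",np.round(s["force"],1))
    for k in range(n):
        print(np.round((Ro.from_euler("z",dy*k)*R).inv().apply(d),4).tolist(), round(-np.degrees(dy)/5,3))
E
python3 -c "
from h import *
plan([.54,.32,.45],3.25,20)"
```

```text
[ 0.269  -0.5659  0.4608] [ 3.1304e+00 -8.0000e-04  4.4360e-01] t 0.6 F [ 1.  -0.   0.2]
[0.0312, -0.0342, 0.0002] -1.608
[0.0357, -0.0295, 0.0002] -1.608
[0.0395, -0.0242, 0.0003] -1.608
[0.0425, -0.0184, 0.0004] -1.608
[0.0447, -0.0123, 0.0004] -1.608
[0.0459, -0.006, 0.0005] -1.608
[0.0463, 0.0005, 0.0006] -1.608
[0.0458, 0.007, 0.0007] -1.608
[0.0444, 0.0133, 0.0007] -1.608
[0.0421, 0.0194, 0.0008] -1.608
[0.0389, 0.0251, 0.0009] -1.608
[0.035, 0.0303, 0.0009] -1.608
[0.0304, 0.0349, 0.001] -1.608
[0.0253, 0.0388, 0.001] -1.608
[0.0196, 0.042, 0.001] -1.608
[0.0135, 0.0443, 0.0011] -1.608
[0.0072, 0.0457, 0.0011] -1.608
[0.0007, 0.0463, 0.0011] -1.608
[-0.0058, 0.046, 0.0011] -1.608
[-0.0121, 0.0447, 0.001] -1.608
```

{"api": "apply_moves", "payload": {
  "targets": [
    [0.031,-0.034,0,0,0,-1.6,0.085],
    [0.036,-0.03,0,0,0,-1.6,0.085],
    [0.04,-0.024,0,0,0,-1.6,0.085],
    [0.043,-0.018,0,0,0,-1.6,0.085],
    [0.045,-0.012,0,0,0,-1.6,0.085],
    [0.046,-0.006,0,0,0,-1.6,0.085],
    [0.046,0,0,0,0,-1.6,0.085],
    [0.046,0.007,0,0,0,-1.6,0.085],
    [0.044,0.013,0,0,0,-1.6,0.085],
    [0.042,0.019,0,0,0,-1.6,0.085],
    [0.039,0.025,0,0,0,-1.6,0.085],
    [0.035,0.03,0,0,0,-1.6,0.085],
    [0.03,0.035,0,0,0,-1.6,0.085],
    [0.025,0.039,0,0,0,-1.6,0.085],
    [0.02,0.042,0,0,0,-1.6,0.085],
    [0.014,0.044,0,0,0,-1.6,0.085],
    [0.007,0.046,0,0,0,-1.6,0.085],
    [0,0.046,0,0,0,-1.6,0.085],
    [-0.006,0.046,0,0,0,-1.6,0.085],
    [-0.012,0.045,0,0,0,-1.6,0.085]
  ]
}}

```text
time_s: 2.6
tcp_pos: [0.5461, 0.3211, 0.4526]
eef_rot: [-3.141, -0.001, -3.042]
force: [0.6, -0.9, 1.3]
finger_gap: 0.0849
grip_force: 0.0
```

{"api": "apply_moves", "payload": {
  "targets": [
    [0,0,0,0,0,0,0.085],
    [0,0,0,0,0,0,0.085],
    [0,0,0,0,0,0,0.085]
  ]
}}

```text
time_s: 2.9
tcp_pos: [0.5457, 0.3188, 0.4532]
eef_rot: [-3.141, 0.0, -3.049]
force: [-0.2, -0.1, -0.7]
finger_gap: 0.0849
grip_force: 0.0
```

Run:
```python
from h import *
P=r.camera_params("wrist"); f=r.grab_frame("wrist"); cv2.imwrite("pics/w1.png",f[:,:,::-1]); np.save("P1.npy",P,allow_pickle=True)
print(np.round(P["mtx"],1).tolist(),np.round(P["cam_to_world"],3).tolist())
```

```text
[[340.2, 0.0, 279.6], [0.0, 340.2, 209.9], [0.0, 0.0, 1.0]] [[-0.093, 0.961, 0.26, 0.48], [0.996, 0.09, 0.023, 0.312], [-0.001, 0.261, -0.965, 0.573], [0.0, 0.0, 0.0, 1.0]]
```

View pics/w1.png

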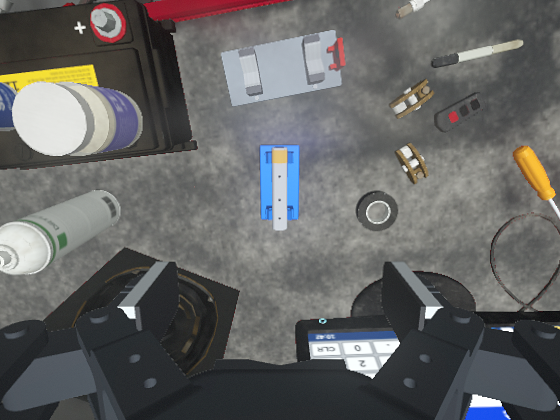

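The wrist view shows the shaft on the blue rest running from (280,146) to (280,229), band uppermost. The stand is at about (283,67) with the red stop at (340,53). The rockers, fob and tape are well clear on the right.

Run:
```python
from h import *
P=np.load("P1.npy",allow_pickle=True).item()
f=cv2.imread("pics/w1.png")[:,:,::-1]
def R_(x0,x1,y0,y1):
    m=np.zeros(f.shape[:2],np.uint8); m[y0:y1,x0:x1]=1; return m
b,c,a=big(mask(f,lambda R,G,B:(B>G+50)&(B>R+80))*R_(240,320,130,245)); print("rest",a,rect(P,cv2.morphologyEx(b,cv2.MORPH_CLOSE,np.ones((25,25))),.008))
y,c,a=big(mask(f,lambda R,G,B:(R>G+15)&(G>B+40))*R_(260,300,130,180)); print("band",a,cast(P,c,.055))
m=mask(f,lambda R,G,B:((R>115)&(B<R+40)))*R_(265,297,140,240)
b,c,a=big(cv2.morphologyEx(m|y,cv2.MORPH_CLOSE,np.ones((5,5)))); print("shaft",a,cast(P,c,.05),rect(P,b,.047))
b,c,a=big(mask(f,lambda R,G,B:(R>G+70)&(R>B+70))*R_(320,350,30,80)); print("red",a,cast(P,c,.04))
m=mask(f,lambda R,G,B:(R>100)&(B>R-5)&(B<R+60))*R_(210,350,20,115)
b,c,a=big(m); print("stand",a,rect(P,b,.012))
g=np.where(b>0,255,0).astype(np.uint8)
cv2.imwrite("pics/c2.png",cv2.resize(np.vstack([f[20:120,200:360,::-1],cv2.cvtColor(g[20:120,200:360],cv2.COLOR_GRAY2BGR)]),None,fx=3,fy=3))
```

```text
rest 1794 ((0.5852242112159729, 0.3210621774196625), (0.126324862241745, 0.0652514174580574), 5.261192798614502)
band 177 [[0.5356218  0.31681867 0.055     ]]
shaft 1914 [[0.59565395 0.322924   0.05      ]] ((0.591053307056427, 0.32384368777275085), (0.15917597711086273, 0.050810061395168304), 5.362483501434326)
red 142 [[0.37984881 0.39079932 0.04      ]]
stand 11549 ((0.4078717827796936, 0.3050297200679779), (0.1329745203256607, 0.2200852334499359), 5.346343517303467)
```

View pics/c2.png

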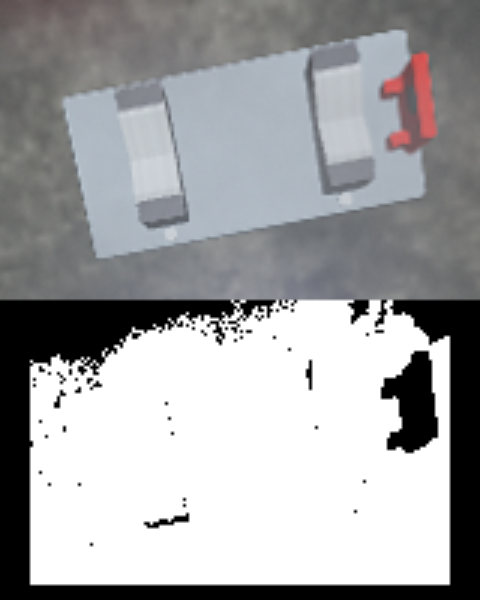

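The rest measures 126x65 mm, as expected, with its centre at (0.585, 0.321) and an angle of 5.3°. The band position agrees. The tool yaw is already right, so I'll descend onto the shaft at TCP z 0.048 and grip it.

{"api": "apply_moves", "payload": {
  "targets": [
    [-0.01,-0.001,0.04,0,0,0,0.085],
    [-0.01,0,0.04,0,0,0,0.085],
    [-0.01,0,0.04,0,0,0,0.085],
    [-0.01,0,0.04,0,0,0,0.085],
    [0,0,0.04,0,0,0,0.085],
    [0,0,0.04,0,0,0,0.085],
    [0,0,0.03,0,0,0,0.085],
    [0,0,0.03,0,0,0,0.085],
    [0,0,0.02,0,0,0,0.085],
    [0,0,0,0,0,0,0.085],
    [0,0,0,0,0,0,0.085]
  ]
}}

```text
time_s: 4.05
tcp_pos: [0.5861, 0.3214, 0.1344]
eef_rot: [-3.141, 0.001, -3.049]
force: [0.2, 0.2, 0.8]
finger_gap: 0.0852
grip_force: 0.0
```

Run:
```python
from h import *
P=r.camera_params("wrist"); f=r.grab_frame("wrist"); cv2.imwrite("pics/w2.png",f[:,:,::-1])
plan([.586,.321,.048],-3.049,1)
```

```text
[0.5863 0.3221 0.1351] [ 3.1409e+00  2.1000e-03 -3.0485e+00] t 4.1 F [-0.6  1.3  0.2]
[0.0006, -0.0012, 0.0871] 0.006
```

View pics/w2.png

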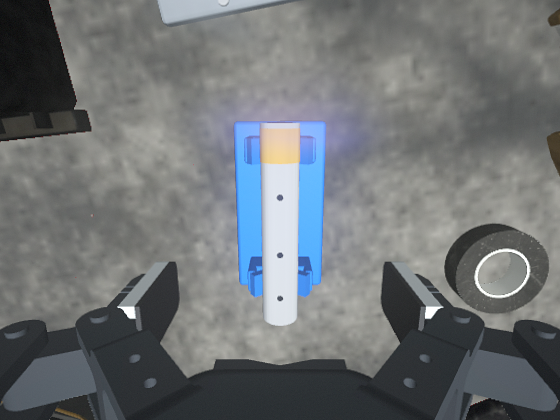

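From close by, the shaft is centred between the fingers: it spans columns 261–299 and the jaw centre is near 281. The tape is clear. I'll go down and grip.

{"api": "apply_moves", "payload": {
  "targets": [
    [0,0,0.03,0,0,0,0.085],
    [0,0,0.03,0,0,0,0.085],
    [0,0,0.017,0,0,0,0.085],
    [0,0,0.01,0,0,0,0.085],
    [0,0,0,0,0,0,0.085],
    [0,0,0,0,0,0,0.05],
    [0,0,0,0,0,0,0.035],
    [0,0,0,0,0,0,0.025],
    [0,0,0,0,0,0,0.015],
    [0,0,0,0,0,0,0.01],
    [0,0,0,0,0,0,0.01],
    [0,0,0,0,0,0,0.01],
    [0,0,0,0,0,0,0.01],
    [0,0,0,0,0,0,0.01]
  ],
  "force": 40
}}

```text
time_s: 5.5
tcp_pos: [0.5858, 0.3215, 0.0471]
eef_rot: [-3.14, 0.001, -3.048]
force: [-2.5, -4.8, 7.5]
finger_gap: 0.0227
grip_force: 38.9
```

{"api": "apply_moves", "payload": {
  "targets": [
    [0,0,-0.01,0,0,0,0.01],
    [0,0,-0.02,0,0,0,0.01],
    [0,0,-0.03,0,0,0,0.01],
    [0,0,-0.04,0,0,0,0.01],
    [0,0,-0.04,0,0,0,0.01],
    [0,0,-0.03,0,0,0,0.01],
    [0,0,-0.01,0,0,0,0.01],
    [0,0,0,0,0,0,0.01],
    [0,0,0,0,0,0,0.01],
    [0,0,0,0,0,0,0.01]
  ]
}}

```text
time_s: 6.5
tcp_pos: [0.5848, 0.3217, 0.2241]
eef_rot: [-3.14, -0.003, -3.047]
force: [0.3, -0.4, -3.0]
finger_gap: 0.0227
grip_force: 39.5
```

Run:
```python
from h import *
P=np.load("P1.npy",allow_pickle=True).item()
w=cast(P,[[221.7,52.7],[335,30],[342.3,84.3],[232.3,106]],.012)[:,:2]; c=w.mean(0)
print(w.round(4).tolist(),c, np.linalg.norm(w[1]-w[0]),np.linalg.norm(w[2]-w[1]),np.linalg.norm(w[3]-w[2]))
d=w[1]+w[2]-w[0]-w[3]; a=np.arctan2(d[1],d[0]); print("axis",a, "yaw",a)
plan([c[0],c[1],.2],a+2*np.pi*0-0.0 if a<0 else a-2*np.pi+0,12) if 0 else None
s=r.sense(); print(s)
y0=s["eef_rot"][2]%(2*np.pi); print("turn deg",np.degrees(a-y0))
R=Ro.from_euler("xyz",s["eef_rot"]); D=np.array([c[0],c[1],.2])-s["tcp_pos"]; n=12
for k in range(n): print(np.round((Ro.from_euler("z",(a-y0)/n*k)*R).inv().apply(D/n),4).tolist())
```

```text
[[0.3938, 0.216], [0.3473, 0.3822], [0.4211, 0.4039], [0.4689, 0.2361]] [0.40776226 0.30955513] 0.17259785626729798 0.07692192381529077 0.1744681735793205
axis 1.845764081659555 yaw 1.845764081659555
{'time_s': 6.5, 'joint_positions': array([-0.112152  ,  0.65664147, -0.79545877,  1.44452298,  0.4778485 ,
        1.24386172,  0.70731865]), 'joint_vel': array([ 0.00036147,  0.00237263, -0.00113212, -0.00532437, -0.00144403,
        0.00397847,  0.00094443]), 'effort': array([-9.24529927e-02, -7.67164278e+01, -1.51542789e+01, -3.05664897e+01,
        6.74896131e-03, -4.24945814e-03, -2.70489516e-03]), 'tcp_pos': array([0.5847979 , 0.32165581, 0.22405491]), 'eef_rot': array([-3.13986944e+00, -2.86799991e-03, -3.04682819e+00]), 'force': array([ 0.3138522 , -0.44134346, -2.96930351]), 'ft_torque': array([-0.05928826, -0.00936283,  0.02078171]), 'grip_force': 39.45791780948639, 'finger_gap': 0.0227021620811537}
turn deg -79.67511182957526
[0.0148, 0.0004, 0.002]
[0.0147, -0.0013, 0.002]
[0.0145, -0.003, 0.0021]
[0.014, -0.0047, 0.0021]
[0.0134, -0.0063, 0.0021]
[0.0126, -0.0078, 0.0021]
[0.0116, -0.0092, 0.0021]
[0.0105, -0.0104, 0.0021]
[0.0092, -0.0116, 0.0021]
[0.0078, -0.0126, 0.002]
[0.0063, -0.0134, 0.002]
[0.0047, -0.014, 0.002]
```

The stand's corners give 173x77 mm (nominal 176x80), a centre of (0.408, 0.310) and an axis at 1.846 rad. I'll move over it, turning -80°.

{"api": "apply_moves", "payload": {
  "targets": [
    [0.0148,0.0004,0.002,0,0,1.33,0.01],
    [0.0147,-0.0013,0.002,0,0,1.33,0.01],
    [0.0145,-0.003,0.002,0,0,1.33,0.01],
    [0.014,-0.0047,0.002,0,0,1.33,0.01],
    [0.0134,-0.0063,0.002,0,0,1.33,0.01],
    [0.0126,-0.0078,0.002,0,0,1.33,0.01],
    [0.0116,-0.0092,0.002,0,0,1.33,0.01],
    [0.0105,-0.0104,0.002,0,0,1.33,0.01],
    [0.0092,-0.0116,0.002,0,0,1.33,0.01],
    [0.0078,-0.0126,0.002,0,0,1.33,0.01],
    [0.0063,-0.0134,0.002,0,0,1.33,0.01],
    [0.0047,-0.014,0.002,0,0,1.33,0.01],
    [0,0,0,0,0,0,0.01],
    [0,0,0,0,0,0,0.01],
    [0,0,0,0,0,0,0.01],
    [0,0,0,0,0,0,0.01]
  ]
}}

```text
time_s: 8.1
tcp_pos: [0.4089, 0.3105, 0.202]
eef_rot: [-3.141, -0.0, 1.844]
force: [-0.3, 0.6, -2.2]
finger_gap: 0.0227
grip_force: 39.6
```

Run:
```python
from h import *
P=r.camera_params("wrist"); np.save("P3.npy",P,allow_pickle=True); f=r.grab_frame("wrist"); cv2.imwrite("pics/w3.png",f[:,:,::-1])
s=r.sense(); print(s["tcp_pos"],s["eef_rot"],s["force"]); 
P2=dict(P)
# expected stand corners, vee tops, in pixels
T=np.linalg.inv(np.array(P["cam_to_world"])); c=np.array([.4078,.3096]);a=1.8458-np.pi/2; R=np.array([[np.cos(a),-np.sin(a)],[np.sin(a),np.cos(a)]])
q=np.array([[-40,-88,12],[40,-88,12],[40,88,12],[-40,88,12],[-17,-57,62],[17,-57,62],[17,57,62],[-17,57,62],[-18,79,66],[18,79,66]])/1e3
w=np.c_[q[:,:2]@R.T+c,q[:,2]]
print(cv2.projectPoints(w,cv2.Rodrigues(T[:3,:3])[0],T[:3,3],np.array(P["mtx"]),np.array(P["dist"]))[0].reshape(-1,2).round(1).tolist())
```

```text
[0.40887774 0.31048072 0.2020923 ] [-3.14142407e+00 -1.00180568e-04  1.84367802e+00] [ 0.0919978  -0.33165635 -1.22450922]
[[238.7, 278.1], [319.0, 278.1], [325.0, 91.3], [231.9, 91.4], [258.1, 271.4], [299.0, 271.4], [301.1, 130.6], [255.4, 130.7], [253.0, 99.2], [303.4, 99.1]]
```

View pics/w3.png

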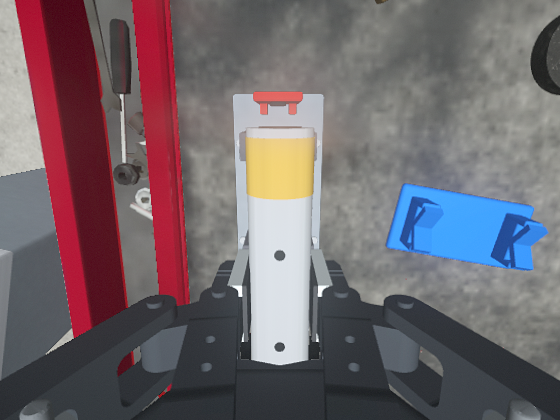

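The stand's red stop is at columns 253–303 (predicted 253–303), and the base edges agree to within about 3 px. The shaft is level and central (246–314), with its band on the red-stop side. I'll descend to just above the vees.

{"api": "apply_moves", "payload": {
  "targets": [
    [0,-0.0013,0.02,0,0,0,0.01],
    [0,0,0.03,0,0,0,0.01],
    [0,0,0.03,0,0,0,0.01],
    [0,0,0.02,0,0,0,0.01],
    [0,0,0.015,0,0,0,0.01],
    [0,0,0.01,0,0,0,0.01],
    [0,0,0,0,0,0,0.01],
    [0,0,0,0,0,0,0.01],
    [0,0,0,0,0,0,0.01]
  ]
}}

```text
time_s: 9.05
tcp_pos: [0.4075, 0.3107, 0.0781]
eef_rot: [3.14, -0.001, 1.843]
force: [0.6, -0.5, -2.4]
finger_gap: 0.0227
grip_force: 39.6
```

{"api": "apply_moves", "payload": {
  "targets": [
    [0,0,0.003,0,0,0,0.01],
    [0,0,0.003,0,0,0,0.01],
    [0,0,0.002,0,0,0,0.01],
    [0,0,0,0,0,0,0.01],
    [0,0,0,0,0,0,0.01]
  ]
}}

```text
time_s: 9.55
tcp_pos: [0.407, 0.3102, 0.0692]
eef_rot: [-3.141, 0.0, 1.844]
force: [0.3, -0.8, -2.8]
finger_gap: 0.0225
grip_force: 39.6
```

{"api": "apply_moves", "payload": {
  "targets": [
    [0,0,0.001,0,0,0,0.01],
    [0,0,0.001,0,0,0,0.01],
    [0,0,0.001,0,0,0,0.01],
    [0,0,0,0,0,0,0.01],
    [0,0,0,0,0,0,0.01]
  ]
}}

```text
time_s: 10.05
tcp_pos: [0.407, 0.3102, 0.0663]
eef_rot: [-3.142, 0.0, 1.843]
force: [-0.4, -0.1, -2.9]
finger_gap: 0.0228
grip_force: 39.6
```

{"api": "apply_moves", "payload": {
  "targets": [
    [0,0,0.001,0,0,0,0.01],
    [0,0,0.001,0,0,0,0.01],
    [0,0,0,0,0,0,0.01],
    [0,0,0,0,0,0,0.01]
  ]
}}

```text
time_s: 10.45
tcp_pos: [0.407, 0.3102, 0.0643]
eef_rot: [-3.142, 0.0, 1.844]
force: [0.6, 0.5, -2.2]
finger_gap: 0.0228
grip_force: 39.6
```

{"api": "apply_moves", "payload": {
  "targets": [
    [0,0,0.001,0,0,0,0.01],
    [0,0,0,0,0,0,0.01],
    [0,0,0,0,0,0,0.01]
  ]
}}

```text
time_s: 10.75
tcp_pos: [0.407, 0.3102, 0.0633]
eef_rot: [-3.142, 0.0, 1.843]
force: [-0.2, 0.5, -1.9]
finger_gap: 0.023
grip_force: 39.6
```

{"api": "apply_moves", "payload": {
  "targets": [
    [0,0,0.0005,0,0,0,0.01],
    [0,0,0,0,0,0,0.01],
    [0,0,0,0,0,0,0.01]
  ]
}}

```text
time_s: 11.05
tcp_pos: [0.4071, 0.3102, 0.0628]
eef_rot: [3.142, 0.0, 1.843]
force: [-0.3, -0.4, -3.1]
finger_gap: 0.0229
grip_force: 39.6
```

{"api": "apply_moves", "payload": {
  "targets": [
    [0,0,0.0005,0,0,0,0.01],
    [0,0,0,0,0,0,0.01],
    [0,0,0,0,0,0,0.01]
  ]
}}

```text
time_s: 11.35
tcp_pos: [0.4073, 0.3104, 0.0624]
eef_rot: [3.141, -0.0, 1.843]
force: [1.6, 0.1, -1.3]
finger_gap: 0.0228
grip_force: 39.8
```

{"api": "apply_moves", "payload": {
  "targets": [
    [0,0.0003,0.0004,0,0,0,0.01],
    [0,0,0,0,0,0,0.01],
    [0,0,0,0,0,0,0.01]
  ]
}}

```text
time_s: 11.65
tcp_pos: [0.4075, 0.3104, 0.0621]
eef_rot: [3.141, -0.0, 1.843]
force: [0.6, -0.0, 2.5]
finger_gap: 0.0228
grip_force: 40.1
```

{"api": "apply_moves", "payload": {
  "targets": [
    [0,0,0.0004,0,0,0,0.01],
    [0,0,0,0,0,0,0.01],
    [0,0,0,0,0,0,0.01]
  ]
}}

```text
time_s: 11.95
tcp_pos: [0.4075, 0.3105, 0.062]
eef_rot: [3.141, -0.0, 1.843]
force: [-0.3, -1.9, 7.9]
finger_gap: 0.0224
grip_force: 40.6
```

{"api": "apply_moves", "payload": {
  "targets": [
    [0,0,0.0003,0,0,0,0.01],
    [0,0,0,0,0,0,0.01],
    [0,0,0,0,0,0,0.01],
    [0,0,0,0,0,0,0.01],
    [0,0,0,0,0,0,0.01]
  ]
}}

```text
time_s: 12.45
tcp_pos: [0.4075, 0.3105, 0.062]
eef_rot: [3.141, 0.0, 1.844]
force: [-0.5, -2.5, 12.6]
finger_gap: 0.0227
grip_force: 41.0
```

Run:
```python
from h import *
F=[];M=[]
for i in range(8):
    P=r.camera_params("wrist"); f=r.grab_frame("wrist"); s=r.sense(); F.append(s["force"]); M.append(s["ft_torque"])
a=1.844; F=np.mean(F,0); t=np.array([np.cos(a),np.sin(a)]); q=np.array([np.sin(a),-np.cos(a)])
print("F axial,lateral,z",F[:2]@t,F[:2]@q,F[2],"M",np.mean(M,0)[:2]@t,np.mean(M,0)[:2]@q,s["tcp_pos"],s["grip_force"],s["time_s"])
cv2.imwrite("pics/w4.png",f[:,:,::-1])
```

```text
F axial,lateral,z -1.8245815871543707 -2.0518892258876944 11.802656159980968 M 0.379842256619579 -0.3691994227993867 [0.40756114 0.31047443 0.06196479] 41.032694578170776 12.85
```

View pics/w4.png

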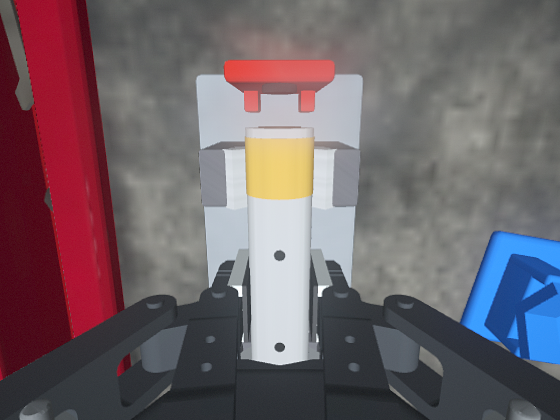

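The shaft lies in the vees with its band next to the red stop. Its end is at v≈128 and the stop's near edge at v≈82. One check left, the gap along the axis.

Run:
```python
from h import *
P=r.camera_params("wrist"); a=1.844; t=np.array([np.cos(a),np.sin(a)]); p=r.sense()["tcp_pos"][:2]
for uv,z in(([280,128],.071),([280,82],.066),([280,61],.066),([280,75],.012)): print((cast(P,[uv],z)[0,:2]-p)@t)
```

```text
0.06267158574631648
0.07674667423972062
0.08290252683750722
0.0848700858753009
```

The measured gap to the stop is 14.1 mm, against 14 mm expected, so the shaft is midway between the vees. Net force on the vees is about 14 N with little sideways force. I'll hand it in.

```bash
python3 -c "
from bench import r
print(r.close_job()); print(r.sense()['force'])"
```

```text
the job is handed in; nothing more can be done
None
the job is handed in; nothing more can be done
```

The shaft lies in both vees with its banded end towards the red stop (14.1 mm gap measured, 14 mm expected), still gripped and pressed down with about 14 N; the job is handed in, but no verdict came back.

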